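Lock the mixer spindle with its push-on spring clip

TASK

Two spring clips lie on the worktop; the larger one belongs to the bench mixer. Lay it flat on the mixer's deck in front of the spindle, mouth towards the spindle, and let go; then push it along the deck, under the spindle's head, until its jaws have snapped round the neck and it is fully home. After that break the hood's locked stay at its knuckle and lower the hood gently until it is shut, leaving the smaller clip and everything else where it is.

Things in the scene. Friction and masses are not known exactly. Their poses are not given: they have to be found in the camera images.
- clip_large: larger spring clip, lies flat: aluminium back plate and two sprung steel jaws, 12 mm thick, 82 x 66 mm, about 170 g, at any yaw. Origin: underside, at the seat centre; +x points out of the mouth. Back plate x -57 to -17 mm; jaws to x 24 mm, with nubs at x 14 mm that leave a 24 mm gap and spring apart. Pressing it on takes 10 to 20 N; it stops as the back plate meets the neck
- clip_tab (a point): large clip's upright grip tab, at its middle, 25 mm over the clip's underside, at x -44 mm in the clip's frame; axes as the clip's. The tab is 10 mm thick along x, 40 mm wide along y and spans z 12 to 38 mm over the clip's underside; nothing stands beside it above z 12 mm
- clip_rear (a point): middle of the large clip's straight rear edge, at x -57 mm in its frame, 6 mm up; axes as the clip's. The edge is 66 mm wide along y and 12 mm high: the place to push
- clip_small: smaller spare clip of the same shape, 62 x 50 mm, 12 mm thick, its tab 40 mm wide and up to 38 mm high, origin and axes alike. It is for another machine and does not fit; leave it alone. The two clips may have changed places
- clip_large_left (a joint): opening of the large clip's left jaw (+y side): 0 closed, about 0.09 rad while the nubs pass the neck, stop at 0.14 rad
- clip_large_right (a joint): the same for the right jaw (-y side)
- mixer: bench mixer, fixed: white housing 205 x 166 mm, its grey deck 60 mm over the worktop. Origin: at worktop height on the spindle's axis. Its -x side is the front, facing roughly to the robot; the deck spans x -135 to 60 mm, y +-75 mm, flat but for the spindle and four rubber pegs (12 mm across, 18 mm high) at x -122 and 48, y +-62 mm. The open hood stands behind the spindle
- spindle (a point): where the spindle's axis meets the deck's top; axes as the mixer's. The spindle has a steel neck 32 mm across, from the deck up to 16 mm over it (the groove the clip goes into), and above it a head 44 mm across that ends 34 mm over the deck
- hood (a joint): the clear hood's angle: 0 open (start), 1.35 rad shut on its stop. Its hinge drags (0.25 N m): it stays put while steep but falls by itself when nearly flat, so guide it down all the way
- hood_hinge (a point): middle of the hood's hinge line, which runs along the mixer's y, 60 mm behind the spindle's axis, 62 mm over the worktop. To shut, the hood swings about it up over and towards the mixer's front (-x)
- hood_bar (a point): middle of the hood's grab bar, a steel rod 12 mm across along the mixer's y, free for 88 mm between two posts, 27 mm off the hood's front upper corner; 230 mm from the hinge line. Pinched from above it turns between the fingers as the hood swings. About 0.29 m up when open
- knuckle (a point): black round boss (20 mm across) on the knuckle of the folding stay at the mixer's left; this point is on its axis, 128 mm left of the spindle, 0.09 m up. The boss lies along the mixer's y, from y 95 to 150 mm; the hood's side is at y 83. To break the stay push the boss towards the mixer's back (+x): it gives way back and down, 15 to 25 mm, with a few newtons
- stay_knuckle (a joint): fold of the stay: 0 locked (slightly past straight, held by a stop, so that the hood cannot shut), about 0.2 rad straight; beyond that it folds freely; well broken above 0.35, about 2.9 rad with the hood shut
- beaker: small glass beaker, 46 mm across, 58 mm high, origin centre of its underside; a bystander
- bottle: reagent bottle with a black cap, 62 mm across, 128 mm high, origin centre of its underside; a bystander, left of the mixer
- tape_roll: roll of tape lying flat, 70 mm across, 19 mm high, origin centre of its underside; a bystander
- marker: marker pen lying on the worktop to the right of the mixer, 137 mm long along its y, 14 mm thick; a bystander
- trough: clear reagent trough, 51 x 130 x 32 mm (x, y, z), origin centre of its underside; a bystander

How it is judged:
By the outcome, as a careful person would: the job done as asked, in the order asked, and still so for the second after the job is handed in, with the robot touching nothing.
It also fails if it takes over 72 s, if anything falls off the work surface, if the arm or the gripper's body presses on something with over 40 N, if the wrist force passes 120 N, or if a joint passes its speed limit or range.

ROBOT

A 7-joint arm with a two-finger parallel gripper is mounted at the origin on a cart in front of the work surface, level with it; the furniture and walls round the work are solid. World frame = base frame: x ahead of the robot, y to its left, z up, the work surface at z = 0. Lengths are in m, angles in rad, forces in N, time in s.
With the tool pointing down it reaches from about 0.425 to 0.925 m from the base axis. Payload 6.8 kg.
Tool frame: the origin (TCP) lies on the centre line of the jaws, within the pads' length; the fingertips stand 14 mm ahead of it and the grasp point (between the pads) lies 5 mm behind it (r.tips_ahead is the distance from the TCP to the fingertips, in m); z points along the fingers, y is the line along which they close (so a half turn about z gives the same grasp; the last joint's range is limited). The gripper opens to 85 mm and grips with 20 to 120 N. Pads are 22 mm wide; open, the fingers measure 114 mm over their backs; the gripper's body (76 mm by 85 mm) begins 54 mm behind the grasp point. The pads swing forward as they close: fully open they stand 13 mm farther back than shut.
Start: joints at [-1.289, 0.477, 0.022, 1.555, -0.011, 1.109, -0.083], TCP at [0.257, 0.624, 0.245] pointing down, gripper open.
Joint ranges: [-2.96, 2.96], [-0.34, 2.1], [-1.41, 1.46], [0.24, 2.44], [-1.37, 4.51], [0.17, 1.92], [-2.96, 2.96]. Speed limits (rad/s): [2.39, 2.39, 3.14, 3.14, 3.14, 3.14, 3.14].

INTERFACE

Orientations are given as a rotation vector (axis times angle).
In Python, from bench import r, eyes gives the robot as it stands.
- The arm moves only by the tool step_arm, never from a script. Its argument "rows" is a list of rows, each a list of 6 numbers: the shift along the world's x, y, z in units of 60 cm (1.0 is 60 cm), then the turn, a rotation vector about the world's x, y, z in units of pi rad (1.0 is pi rad). In form: [[x, y, z, rx, ry, rz], ...]. A call has 1 to 5 rows; each row is the pose to reach, as a shift and turn from the pose commanded when the call began, turning the shorter way round; what a row does not reach only later rows make up. A row lasts 1/12 s, in which the tool goes at most 41.7 mm and 7.16 degrees, less where a joint would pass 70% of its speed; a pose out of reach is approached as far as the arm can. A call with a number of a shift or a turn outside -1 to 1 is refused whole. A call with a gripper value outside its range is refused whole. "jaw" is the closure, from 0 (fully open) to 1 (shut), set as the call begins (left out, the last holds). The fingers move at their own pace and stop on an object; "squeeze" is the grip in N (left out, the last holds). Time passes only in rows, so rows that repeat a pose let the fingers close. It gives the time, the measured TCP pose, the force, the opening and the grip force at its end, in the units of the state.
- r.get_obs(): the state, without advancing time (a new reading comes with each control period).
- eyes.grab_frame(name): name is "side" or "top"; returns the picture (480x640x3 uint8, red, green, blue); there is no depth.
- eyes.camera_info(name): a dict with "mtx" (3x3 intrinsics, pixels), "k1" (the pictures are not rectified: a ray, as slopes to the right and down, at radius r is drawn at 1 + k1 r^2 times it, then the intrinsics apply), "extrinsics" (4x4, takes a point from camera to world coordinates). Camera axes: x right, y down, z forward; pixel columns grow to the right and rows downward; lengths in m; the calibration is good to about 2 mm. A picture is of the moment at which its call begins. camera_info takes no time and is no camera call.
- r.hand_in(): hands the job in; it is judged then, once.
The state is a dict: "clock": time; "joints": joint angles; "qvel": joint speeds; "tau": joint torques, N m; "tcp_pos": TCP position; "orientation": TCP orientation; "contact_force": force on the tool from outside, world axes, zero at the start; "moment": the same for the moment, N m; "grip_width": finger opening in m; "gripper_force": force on a finger pad.
Only numpy, scipy, OpenCV 4.12 (cv2) and the standard library are available. Lean on these libraries where they do the work, as an engineer would, in place of code of your own. Each camera call takes 0.05 s, during which the arm holds its last target. There are 200 camera calls.

## Working session

There is one attempt and no reset: what is moved stays moved. The work goes in short steps, Python scripts to look and compute and a tool call to move; the robot and the scene stay as the last step left them, time stands still between calls to the robot, and variables do not carry over. Pictures are saved under pics/ and viewed, at most 13 in all, crops included, and the job is handed in when it is done.

Besides the shell and the picture viewer there is one more tool, called by a JSON object that holds its "op" and its "data". step_arm: Moves the arm, as the interface text tells. Shifts and turns lie within -1 to 1; 1 stands for 60 cm of shift or pi rad of turn. Its arguments: {"type":"object","properties":{"rows":{"type":"array"},"jaw":{"type":"number"},"squeeze":{"type":"number"}},"required":["rows"]}

```bash
mkdir -p pics; ls; cat > h.py <<'E'
import numpy as np, cv2
from bench import r, eyes
def ray(cam,u,v):
    i=eyes.camera_info(cam);K=np.array(i["mtx"]);k=i["k1"];T=np.array(i["extrinsics"])
    d=np.linalg.inv(K)@[u,v,1];x=d[:2].copy()
    for _ in range(20): x=d[:2]/(1+k*(x@x))
    return T[:3,3],T[:3,:3]@np.r_[x,1]
def onz(cam,u,v,z):
    o,d=ray(cam,u,v);return o+d*(z-o[2])/d[2]
def px(cam,P):
    i=eyes.camera_info(cam);K=np.array(i["mtx"]);T=np.array(i["extrinsics"])
    p=T[:3,:3].T@(np.array(P)-T[:3,3]);x=p[:2]/p[2];x=x*(1+i["k1"]*(x@x));return (K@np.r_[x,1])[:2]
def shot(cam,name):
    im=eyes.grab_frame(cam)[:,:,::-1].copy();cv2.imwrite(f"pics/{name}.png",im);return im
E
python3 - <<'E'
from h import *
for c in("top","side"):
    shot(c,c+"0");i=eyes.camera_info(c);print(c,i)
print(r.get_obs())
E
```

```text
pics
top {'mtx': array([[479.47666927,   0.        , 317.60465056],
       [  0.        , 479.47666927, 244.04175505],
       [  0.        ,   0.        ,   1.        ]]), 'k1': -0.10282643634175133, 'extrinsics': array([[-2.20591227e-02, -9.84703680e-01,  1.72835348e-01,
         3.32711417e-01],
       [-9.99756097e-01,  2.15422375e-02, -4.86602890e-03,
         1.87242934e-01],
       [ 1.06833644e-03, -1.72900534e-01, -9.84938711e-01,
         1.27031019e+00],
       [ 0.00000000e+00,  0.00000000e+00,  0.00000000e+00,
         1.00000000e+00]])}
side {'mtx': array([[453.28181694,   0.        , 328.03347764],
       [  0.        , 453.28181694, 240.17074443],
       [  0.        ,   0.        ,   1.        ]]), 'k1': -0.03979551635505929, 'extrinsics': array([[-0.99565766, -0.0532365 ,  0.07636562,  0.42285778],
       [-0.09306036,  0.54835297, -0.83105282,  1.04633346],
       [ 0.00236703, -0.83455071, -0.55092604,  0.77096744],
       [ 0.        ,  0.        ,  0.        ,  1.        ]])}
{'clock': 0.1, 'joints': array([-1.28906451,  0.47770538,  0.02234332,  1.5563307 , -0.01146775,
        1.10930193, -0.0830825 ]), 'qvel': array([-0.00061653, -0.00220026,  0.00015168, -0.00352919,  0.00065902,
        0.00036009,  0.00173274]), 'tau': array([ 3.60507336e-03, -5.97757459e+01,  1.61293220e+00, -2.81952953e+01,
        1.27371130e-02,  5.06044395e-03,  3.16437274e-05]), 'tcp_pos': array([0.25634862, 0.6238874 , 0.24444027]), 'orientation': array([-6.08364035e-01, -3.08195244e+00,  2.52620510e-03]), 'contact_force': array([ 0.08504593, -0.62129911, -0.5326699 ]), 'moment': array([ 0.00157843, -0.02485667, -0.04520236]), 'gripper_force': 0.0, 'grip_width': 0.08529160910417845}
```

View pics/top0.png

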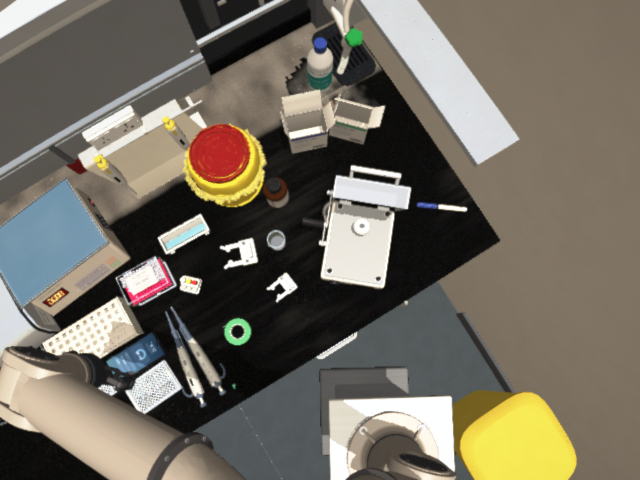

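View pics/side0.png

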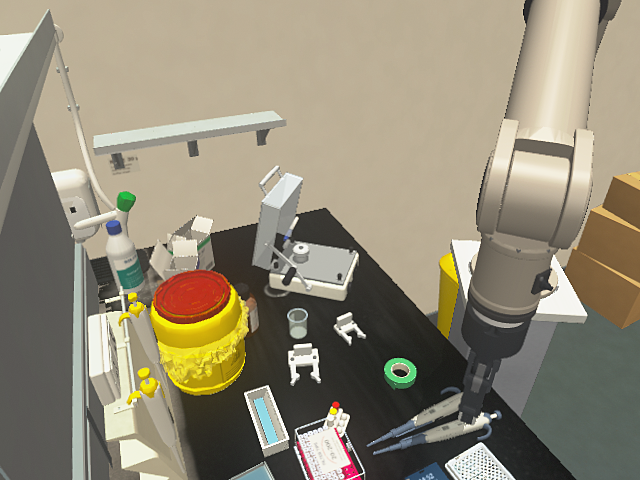

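The top view shows the large clip near (240,253), the small one near (283,287), the spindle near (362,227), the boss near (312,222) and the bar near (375,172). The side view shows the large clip at (304,362). I'll zoom in on the work area.

```bash
python3 - <<'E'
from h import *
a=cv2.imread("pics/top0.png");b=cv2.imread("pics/side0.png")
A=cv2.resize(a[155:305,210:420],None,fx=3.8,fy=3.8,interpolation=cv2.INTER_CUBIC)
cv2.imwrite("pics/ca.png",A)
B=cv2.resize(b[160:390,220:400],None,fx=2.6,fy=2.6,interpolation=cv2.INTER_CUBIC)
cv2.imwrite("pics/cb.png",B)
g=cv2.cvtColor(a,cv2.COLOR_BGR2GRAY)
for n,(x0,y0,x1,y1) in dict(L=(215,230,262,275),S=(264,268,302,306)).items():
    m=(g[y0:y1,x0:x1]>110).astype(np.uint8)
    cs,_=cv2.findContours(m,0,2);c=max(cs,key=cv2.contourArea)+[x0,y0]
    P=np.array([onz("top",u,v,.012)[:2] for u,v in c[:,0]]).astype(np.float32)
    print(n,cv2.contourArea(c),cv2.minAreaRect(P),cv2.minAreaRect(c))
E
```

```text
L 543.5 ((0.5329420566558838, 0.3920682668685913), (0.06918291002511978, 0.09176068007946014), 12.344359397888184) ((238.4646759033203, 253.34117126464844), (25.597795486450195, 34.60041046142578), 77.47119140625)
S 321.0 ((0.4408537745475769, 0.27777019143104553), (0.05164136365056038, 0.06852298974990845), 37.60368347167969) ((281.70733642578125, 287.1341552734375), (19.52172088623047, 26.237192153930664), 51.34019470214844)
```

View pics/ca.png

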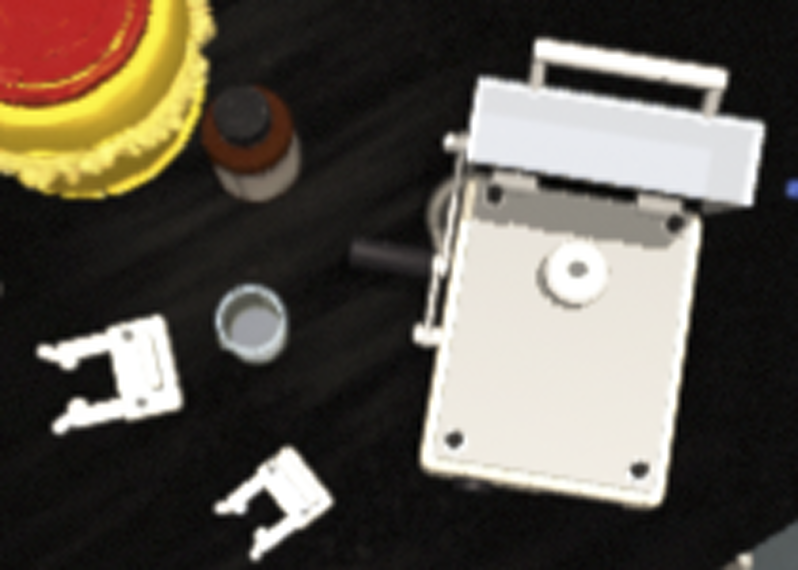

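View pics/cb.png

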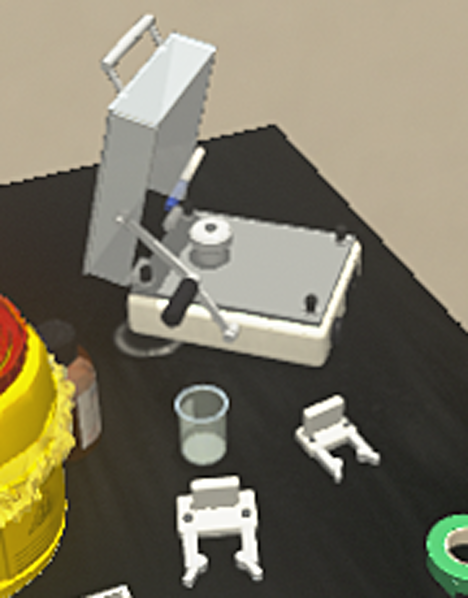

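The zoomed crops show the large clip's mouth pointing image-left with its rear edge between crop (163,318) and (182,405). The mixer's pegs are at crop (454,439), (640,469), (675,222) and (495,194), and the spindle head is at (574,271).

```bash
python3 - <<'E'
from h import *
f=lambda u,v,z:onz("top",210+(u+.5)/3.8-.5,155+(v+.5)/3.8-.5,z)
s=lambda u,v:ray("side",220+(u+.5)/2.6-.5,160+(v+.5)/2.6-.5)
def two(a,b):
    (o,d),(p,e)=a,b;d=d/np.linalg.norm(d);e=e/np.linalg.norm(e)
    t=np.linalg.lstsq(np.c_[d,-e],p-o,rcond=None)[0];A=o+d*t[0];B=p+e*t[1];return (A+B)/2,np.linalg.norm(A-B)
ft=lambda u,v:ray("top",210+(u+.5)/3.8-.5,155+(v+.5)/3.8-.5)
np.set_printoptions(precision=4,suppress=True)
print("spindle",f(574,271,.094), two(ft(574,271),s(210,230)))
P=np.array([f(*p,.078)[:2] for p in((454,439),(640,469),(675,222),(495,194))])
L=np.array([[-.122,.062],[-.122,-.062],[.048,-.062],[.048,.062]])
H=(L-L.mean(0)).T@(P-P.mean(0));th=np.arctan2(H[0,1]-H[1,0],H[0,0]+H[1,1])
R=np.array([[np.cos(th),-np.sin(th)],[np.sin(th),np.cos(th)]]);o=P.mean(0)-R@L.mean(0)
print("mixer",o,th,np.degrees(th),(P-(L@R.T+o)))
for n,q in dict(bar=(.06,0),knl=(.0,.128)).items(): print(n,R@q+o)
print("knuckle two", two(ft(393,258),s(179,302)))
print("bar", two(ft(632,63),s(130,42)))
for n,c in dict(L=((163,318),(182,405),(62,428),(45,350)),S=((289,449),(333,500),(258,557),(218,508))).items():
    c=[f(*p,.012)[:2] for p in c];rear=(c[0]+c[1])/2;m=(c[2]+c[3])/2;d=m-rear;e=c[0]-c[1]
    print(n,rear,m,np.linalg.norm(d),np.linalg.norm(e),np.degrees(np.arctan2(d[1],d[0])),np.degrees(np.arctan2(e[1],e[0])))
print("tabtop",two(ft(157,358),s(216,479)))
print("beaker",f(252,325,.058),"bottle",f(243,115,.128))
from scipy.spatial.transform import Rotation as Q
print(Q.from_rotvec(r.get_obs()["orientation"]).as_matrix())
E
```

```text
spindle [0.5829 0.0723 0.094 ] (array([0.5839, 0.0724, 0.0952]), np.float64(0.0026220338592493246))
mixer [0.583  0.0706] -0.18553157198409032 -10.630176041116 [[ 0.0005  0.0001]
 [ 0.0007  0.0001]
 [-0.0001  0.0005]
 [-0.0011 -0.0006]]
bar [0.6419 0.0595]
knl [0.6066 0.1964]
knuckle two (array([0.5956, 0.1917, 0.0946]), np.float64(0.0030011477772249446))
bar (array([0.6585, 0.0543, 0.2928]), np.float64(0.0017762537435783324))
L [0.5418 0.348 ] [0.5241 0.4317] 0.08556227149141048 0.06351060742453879 101.97534124844704 12.155251743321227
S [0.4603 0.2519] [0.4212 0.3028] 0.06420489268920732 0.04694292702396475 127.52099876852425 39.74617495732702
tabtop (array([0.5406, 0.3554, 0.038 ]), np.float64(0.0010323947864513225))
beaker [0.5579 0.2882 0.058 ] bottle [0.6843 0.2874 0.128 ]
[[-0.925   0.38   -0.0005]
 [ 0.38    0.925  -0.0015]
 [-0.0001 -0.0016 -1.    ]]
```

{"op": "step_arm", "data": {"rows": [[0.237,-0.222,-0.06,0,0,0.095],[0.237,-0.222,-0.06,0,0,0.095],[0.237,-0.222,-0.06,0,0,0.095],[0.237,-0.222,-0.06,0,0,0.095],[0.237,-0.222,-0.06,0,0,0.095]], "jaw": 0.5, "squeeze": 40}}

```text
clock: 0.52
tcp_pos: [0.4015, 0.4874, 0.2083]
orientation: [0.148, 3.138, -0.004]
contact_force: [1.3, -0.7, 0.5]
grip_width: 0.0426
gripper_force: 0.0
```

{"op": "step_arm", "data": {"rows": [[0.237,-0.222,-0.13,0,0,0.095],[0.237,-0.222,-0.13,0,0,0.095],[0.237,-0.222,-0.13,0,0,0.095],[0.237,-0.222,-0.13,0,0,0.095],[0.237,-0.222,-0.13,0,0,0.095]]}}

```text
clock: 0.93
tcp_pos: [0.5408, 0.3572, 0.1309]
orientation: [0.325, -3.124, 0.0]
contact_force: [0.5, -0.1, -0.5]
grip_width: 0.0428
gripper_force: 0.0
```

{"op": "step_arm", "data": {"rows": [[0,0,-0.06,0,0,0],[0,0,-0.11,0,0,0],[0,0,-0.15,0,0,0],[0,0,-0.168,0,0,0],[0,0,-0.168,0,0,0]]}}

```text
clock: 1.35
tcp_pos: [0.5379, 0.3576, 0.028]
orientation: [0.325, -3.12, 0.005]
contact_force: [-0.9, -1.1, 0.1]
grip_width: 0.0428
gripper_force: 0.0
```

{"op": "step_arm", "data": {"rows": [[0,0,0,0,0,0],[0,0,0,0,0,0],[0,0,0,0,0,0],[0,0,0,0,0,0],[0,0,0,0,0,0]], "jaw": 1}}

```text
clock: 1.77
tcp_pos: [0.5409, 0.3598, 0.033]
orientation: [-0.324, 3.122, 0.003]
contact_force: [-0.7, -1.0, 7.2]
grip_width: 0.009
gripper_force: 45.3
```

{"op": "step_arm", "data": {"rows": [[0,0,0.05,0,0,0],[0,0,0.11,0,0,0],[0,0,0.17,0,0,0],[0,0,0.23,0,0,0],[0,0,0.25,0,0,0]]}}

```text
clock: 2.18
tcp_pos: [0.542, 0.3605, 0.1875]
orientation: [-0.324, 3.118, 0.007]
contact_force: [1.2, 0.3, -0.5]
grip_width: 0.0087
gripper_force: 44.1
```

{"op": "step_arm", "data": {"rows": [[-0.006,-0.03,0,0,0,-0.038],[-0.012,-0.06,0,0,0,-0.076],[-0.018,-0.09,0,0,0,-0.114],[-0.024,-0.12,0,0,0,-0.152],[-0.03,-0.15,0,0,0,-0.19]]}}

```text
clock: 2.6
tcp_pos: [0.5211, 0.2679, 0.1808]
orientation: [-0.617, -3.08, 0.001]
contact_force: [-0.6, 0.4, -2.2]
grip_width: 0.0087
gripper_force: 44.1
```

{"op": "step_arm", "data": {"rows": [[-0.006,-0.03,0,0,0,-0.038],[-0.012,-0.06,0,0,0,-0.076],[-0.018,-0.09,0,0,0,-0.114],[-0.024,-0.12,0,0,0,-0.152],[-0.03,-0.15,0,0,0,-0.19]]}}

```text
clock: 3.02
tcp_pos: [0.5031, 0.178, 0.1808]
orientation: [-1.496, -2.762, 0.001]
contact_force: [-0.0, 0.5, -1.3]
grip_width: 0.0088
gripper_force: 44.1
```

{"op": "step_arm", "data": {"rows": [[-0.006,-0.03,0,0,0,-0.038],[-0.012,-0.06,0,0,0,-0.076],[-0.018,-0.09,0,0,0,-0.114],[-0.024,-0.12,0,0,0,-0.152],[-0.03,-0.15,0,0,0,-0.19]]}}

```text
clock: 3.43
tcp_pos: [0.4851, 0.0881, 0.1809]
orientation: [-2.242, -2.201, 0.0]
contact_force: [0.3, 0.1, -1.0]
grip_width: 0.009
gripper_force: 44.1
```

{"op": "step_arm", "data": {"rows": [[0,0,0,0,0,-0.03],[0,0,0,0,0,-0.0555],[0,0,0,0,0,-0.0555],[0,0,0,0,0,-0.0555]]}}

```text
clock: 3.77
tcp_pos: [0.4855, 0.0891, 0.1809]
orientation: [-2.416, -2.007, 0.0]
contact_force: [0.6, -0.8, -2.0]
grip_width: 0.0089
gripper_force: 44.1
```

```bash
python3 - <<'E'
from h import *
a=shot("top","t1");b=shot("side","s1")
A=cv2.resize(a[170:300,300:430],None,fx=4,fy=4,interpolation=cv2.INTER_CUBIC)
B=cv2.resize(b[150:330,230:410],None,fx=2.9,fy=2.9,interpolation=cv2.INTER_CUBIC)
B=cv2.resize(B,(520,520))[:, :280] if 0 else B[:520,-400:] if 0 else cv2.resize(b[170:300,260:390],None,fx=4,fy=4,interpolation=cv2.INTER_CUBIC)
cv2.imwrite("pics/p1.png",cv2.resize(np.hstack([A,B]),(800,400)))
print(r.get_obs()["tcp_pos"],r.get_obs()["orientation"],px("side",r.get_obs()["tcp_pos"]),r.tips_ahead)
E
```

```text
[0.48569959 0.08923998 0.180989  ] [-2.41638857e+00 -2.00740482e+00  1.94247125e-04] [338.14485239 225.74865415] 0.014
```

View pics/p1.png

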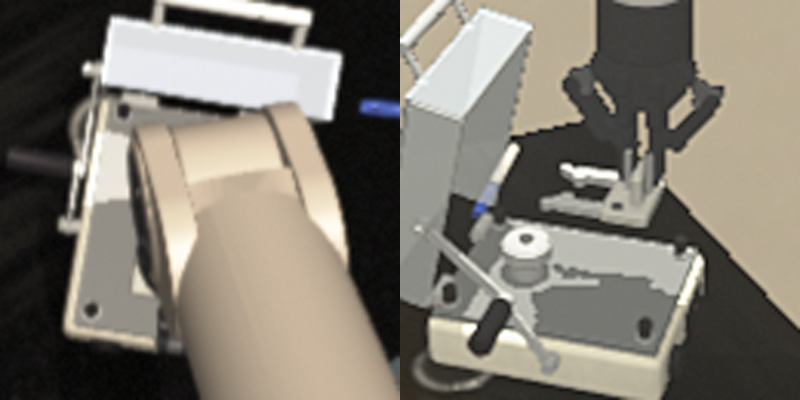

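The picture shows the clip held level, mouth towards the spindle, with its jaw tips at p1 (545,203) and (563,170). I'll check the lateral offset from those.

```bash
python3 - <<'E'
from h import *
o=np.array([.583,.071]);t=-.1855;R=np.array([[np.cos(t),-np.sin(t)],[np.sin(t),np.cos(t)]])
for u,v in((545,203),(563,170),(663,190),(605,215),(640,225)):
    p=onz("side",260+(u-400)/3.077,170+v/3.077,.154);print(p,R.T@(p[:2]-o))
print("tcp",R.T@(r.get_obs()["tcp_pos"][:2]-o))
E
```

```text
[0.56229759 0.10171613 0.154     ] [-0.02601246  0.02637085]
[0.55390562 0.0493238  0.154     ] [-0.02459732 -0.02667044]
[0.46785796 0.07267072 0.154     ] [-0.11347483 -0.01959451]
[0.5119729  0.11466688 0.154     ] [-0.0778624   0.02981764]
[0.48289063 0.12635873 0.154     ] [-0.10860216  0.03594503]
tcp [-9.89952799e-02 -1.88322878e-05]
```

{"op": "step_arm", "data": {"rows": [[-0.013,0.0025,-0.05,0,0,0],[-0.013,0.0025,-0.1,0,0,0],[-0.013,0.0025,-0.13,0,0,0],[-0.013,0.0025,-0.14,0,0,0],[-0.013,0.0025,-0.14,0,0,0]]}}

```text
clock: 4.28
tcp_pos: [0.4771, 0.0903, 0.0959]
orientation: [-2.417, -2.005, 0.005]
contact_force: [0.0, -0.3, -1.7]
grip_width: 0.0088
gripper_force: 44.1
```

{"op": "step_arm", "data": {"rows": [[0,0,-0.003,0,0,0],[0,0,-0.006,0,0,0],[0,0,-0.006,0,0,0],[0,0,-0.006,0,0,0]]}}

```text
clock: 4.62
tcp_pos: [0.4787, 0.0907, 0.0943]
orientation: [2.419, 2.004, 0.003]
contact_force: [-0.4, -0.2, -1.4]
grip_width: 0.0088
gripper_force: 44.1
```

{"op": "step_arm", "data": {"rows": [[0,0,-0.003,0,0,0],[0,0,-0.004,0,0,0],[0,0,-0.004,0,0,0]]}}

```text
clock: 4.87
tcp_pos: [0.4787, 0.0907, 0.0929]
orientation: [-2.419, -2.004, -0.003]
contact_force: [-4.9, -1.0, 18.8]
grip_width: 0.0093
gripper_force: 47.0
```

{"op": "step_arm", "data": {"rows": [[0,0,0.0025,0,0,0],[0,0,0.0025,0,0,0]]}}

```text
clock: 5.03
tcp_pos: [0.4785, 0.0906, 0.0932]
orientation: [2.419, 2.004, 0.002]
contact_force: [-0.3, -0.2, -1.7]
grip_width: 0.0092
gripper_force: 44.1
```

{"op": "step_arm", "data": {"rows": [[0,0,0,0,0,0],[0,0,0,0,0,0],[0,0,0,0,0,0],[0,0,0.02,0,0,0]], "jaw": 0.65}}

```text
clock: 5.37
tcp_pos: [0.4768, 0.0902, 0.1032]
orientation: [-2.418, -2.004, 0.005]
contact_force: [-0.9, -0.4, 0.0]
grip_width: 0.0299
gripper_force: 0.0
```

{"op": "step_arm", "data": {"rows": [[0,0,0.06,0,0,0],[0,0,0.1,0,0,0],[-0.03,0.006,0.12,0,0,0.038],[-0.06,0.012,0.12,0,0,0.076],[-0.076,0.0142,0.12,0,0,0.114]]}}

```text
clock: 5.78
tcp_pos: [0.4313, 0.0994, 0.1772]
orientation: [-2.016, -2.409, -0.002]
contact_force: [0.1, -0.0, 0.2]
grip_width: 0.0303
gripper_force: 0.0
```

{"op": "step_arm", "data": {"rows": [[0,0,0,0,0,0.038],[0,0,0,0,0,0.076],[0,0,0,0,0,0.114],[0,0,0,0,0,0.152],[0,0,0,0,0,0.19]], "jaw": 0.75}}

```text
clock: 6.2
tcp_pos: [0.4324, 0.099, 0.1765]
orientation: [-1.219, -2.895, 0.0]
contact_force: [-0.5, -0.1, 0.9]
grip_width: 0.0218
gripper_force: 0.0
```

{"op": "step_arm", "data": {"rows": [[0,0,0,0,0,0.038],[0,0,0,0,0,0.076],[0,0,0,0,0,0.114],[0,0,0,0,0,0.152],[0,0,0,0,0,0.196]]}}

```text
clock: 6.62
tcp_pos: [0.4324, 0.0989, 0.1764]
orientation: [-0.305, -3.127, 0.0]
contact_force: [-0.6, -0.3, 0.4]
grip_width: 0.0215
gripper_force: 0.0
```

{"op": "step_arm", "data": {"rows": [[0,0,-0.06,0,0,0],[0,0,-0.12,0,0,0],[0,0,-0.15,0,0,0],[0,0,-0.167,0,0,0],[0,0,-0.167,0,0,0]]}}

```text
clock: 7.03
tcp_pos: [0.4308, 0.0983, 0.0742]
orientation: [-0.314, -3.122, 0.004]
contact_force: [0.1, 0.3, 0.0]
grip_width: 0.0216
gripper_force: 0.0
```

```bash
python3 - <<'E'
from h import *
b=shot("side","s2")
cv2.imwrite("pics/p2.png",cv2.resize(b[180:320,250:410],None,fx=5,fy=4.2857/1.0 if 0 else 4.28,interpolation=cv2.INTER_CUBIC)[:600])
o=r.get_obs();print(o["tcp_pos"],o["orientation"],o["joints"])
E
```

```text
[0.43171247 0.09860847 0.07547192] [-3.14187685e-01 -3.12349809e+00  2.21304891e-03] [-0.51510615  0.37137694  0.1767108   2.23959353 -0.12349319  0.54198977
  1.12618756]
```

View pics/p2.png

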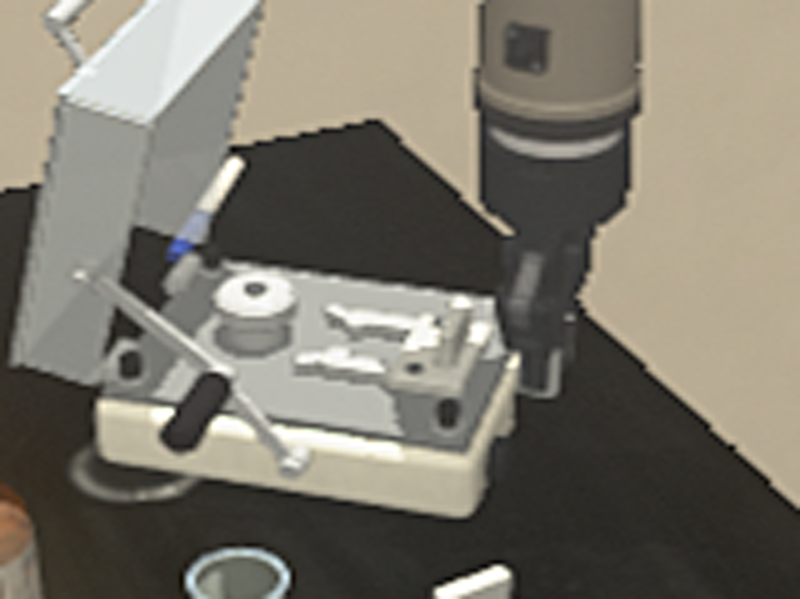

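The clip lies flat and square on the deck, mouth towards the spindle, with the fingers behind its rear edge. Now to push it.

{"op": "step_arm", "data": {"rows": [[0.0164,-0.0031,0,0,0,0],[0.0328,-0.0061,0,0,0,0],[0.0492,-0.0092,0,0,0,0],[0.0655,-0.0123,0,0,0,0],[0.082,-0.0154,0,0,0,0]]}}

```text
clock: 7.5
tcp_pos: [0.4832, 0.0896, 0.077]
orientation: [0.315, 3.125, 0.001]
contact_force: [-1.0, -0.8, 2.1]
grip_width: 0.0209
gripper_force: 0.6
```

{"op": "step_arm", "data": {"rows": [[0.0066,-0.0012,0,0,0,0],[0.0131,-0.0025,0,0,0,0],[0.0197,-0.0037,0,0,0,0],[0.0262,-0.0049,0,0,0,0],[0.0262,-0.0049,0,0,0,0]]}}

```text
clock: 7.92
tcp_pos: [0.4938, 0.0868, 0.0755]
orientation: [-0.313, -3.118, 0.002]
contact_force: [-9.7, 0.6, 6.5]
grip_width: 0.0214
gripper_force: 4.6
```

{"op": "step_arm", "data": {"rows": [[0.0066,-0.0012,0,0,0,0],[0.0131,-0.0025,0,0,0,0],[0.0131,-0.0025,0,0,0,0]]}}

```text
clock: 8.17
tcp_pos: [0.4976, 0.0855, 0.0747]
orientation: [-0.311, -3.11, 0.004]
contact_force: [-17.8, 3.0, 11.9]
grip_width: 0.0214
gripper_force: 9.2
```

{"op": "step_arm", "data": {"rows": [[0.0066,-0.0012,0,0,0,0],[0.0131,-0.0025,0,0,0,0],[0.0131,-0.0025,0,0,0,0]]}}

```text
clock: 8.42
tcp_pos: [0.509, 0.0837, 0.0751]
orientation: [-0.312, -3.118, 0.003]
contact_force: [-4.6, 0.5, 0.6]
grip_width: 0.0213
gripper_force: 2.4
```

{"op": "step_arm", "data": {"rows": [[0.0049,-0.0009,0,0,0,0],[0.0098,-0.0018,0,0,0,0],[0.0098,-0.0018,0,0,0,0]]}}

```text
clock: 8.67
tcp_pos: [0.5198, 0.0826, 0.0765]
orientation: [0.314, 3.125, 0.0]
contact_force: [-0.6, -0.8, 0.5]
grip_width: 0.0214
gripper_force: 0.2
```

{"op": "step_arm", "data": {"rows": [[0.0049,-0.0009,0,0,0,0],[0.0066,-0.0012,0,0,0,0],[0.0066,-0.0012,0,0,0,0]]}}

```text
clock: 8.92
tcp_pos: [0.5202, 0.0819, 0.0758]
orientation: [-0.314, -3.12, 0.002]
contact_force: [-8.6, 0.5, 5.6]
grip_width: 0.0213
gripper_force: 4.3
```

{"op": "step_arm", "data": {"rows": [[0.0049,-0.0009,0,0,0,0],[0.0098,-0.0018,0,0,0,0],[0.0098,-0.0018,0,0,0,0]]}}

```text
clock: 9.17
tcp_pos: [0.5205, 0.0817, 0.0748]
orientation: [-0.311, -3.108, 0.003]
contact_force: [-22.3, 3.5, 13.9]
grip_width: 0.0215
gripper_force: 11.3
```

{"op": "step_arm", "data": {"rows": [[-0.03,0.0056,0,0,0,0],[-0.066,0.0124,0,0,0,0],[-0.1,0.0188,0.04,0,0,0],[-0.1,0.0188,0.1,0,0,0],[-0.1,0.0188,0.16,0,0,0]]}}

```text
clock: 9.58
tcp_pos: [0.4674, 0.0921, 0.173]
orientation: [-0.313, -3.124, 0.002]
contact_force: [1.6, -0.1, 0.3]
grip_width: 0.0214
gripper_force: 0.0
```

```bash
python3 - <<'E'
from h import *
b=shot("side","s3")
cv2.imwrite("pics/p3.png",cv2.resize(b[180:320,250:410],None,fx=4,fy=4,interpolation=cv2.INTER_CUBIC))
o=r.get_obs();print(o["tcp_pos"],o["orientation"])
E
```

```text
[0.47243395 0.09300306 0.18012609] [0.3140169  3.11675757 0.00688838]
```

View pics/p3.png

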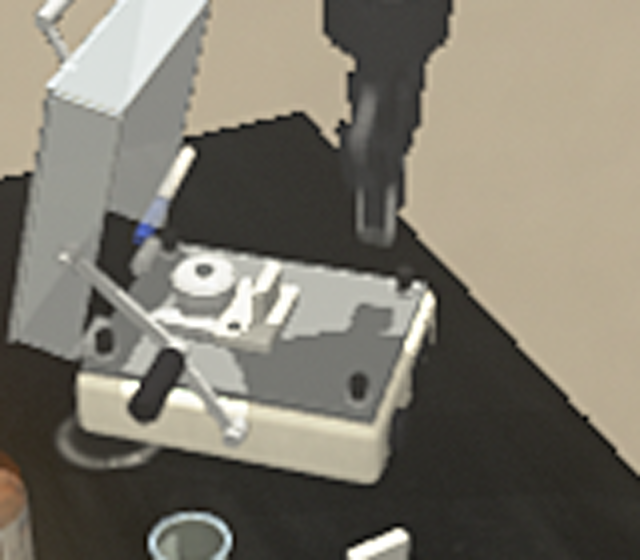

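The clip sits with its jaws round the neck and its back plate against it. The boss is at p3 (158,383). Moving to a point in front of the knuckle.

{"op": "step_arm", "data": {"rows": [[0,0.02,0.03,0,0,-0.038],[0.01,0.06,0.033,0,0,-0.076],[0.02,0.1,0.033,0,0,-0.114],[0.04,0.15,0.033,0,0,-0.152],[0.06,0.208,0.033,0,0,-0.19]], "jaw": 1}}

```text
clock: 10.05
tcp_pos: [0.5061, 0.2172, 0.1931]
orientation: [1.231, 2.889, 0.002]
contact_force: [1.1, -0.4, 0.2]
grip_width: 0.0002
gripper_force: 0.0
```

{"op": "step_arm", "data": {"rows": [[0.01,0,0,0,0,-0.038],[0.02,0,0,0,0,-0.076],[0.04,0,0,0,0,-0.114],[0.06,0,0,0,0,-0.152],[0.068,0,0,0,0,-0.19]]}}

```text
clock: 10.47
tcp_pos: [0.5479, 0.2172, 0.1927]
orientation: [2.023, 2.401, 0.004]
contact_force: [0.2, 0.2, 0.5]
grip_width: 0.0002
gripper_force: 0.0
```

{"op": "step_arm", "data": {"rows": [[0,0,-0.05,0,0,-0.038],[0,0,-0.1,0,0,-0.076],[0,0,-0.15,0,0,-0.12],[0,0,-0.18,0,0,-0.12],[0,0,-0.18,0,0,-0.12]]}}

```text
clock: 10.88
tcp_pos: [0.5436, 0.2164, 0.0806]
orientation: [-2.432, -1.988, 0.009]
contact_force: [-1.1, -0.0, -0.1]
grip_width: -0.0002
gripper_force: 0.0
```

{"op": "step_arm", "data": {"rows": [[0.0174,-0.0033,0,0,0,0],[0.0347,-0.0065,0,0,0,0],[0.0521,-0.0098,0,0,0,0],[0.0695,-0.013,0,0,0,0],[0.0868,-0.0163,0,0,0,0]]}}

```text
clock: 11.3
tcp_pos: [0.5953, 0.2075, 0.0836]
orientation: [-2.428, -1.986, 0.009]
contact_force: [-11.5, 2.8, -2.0]
grip_width: 0.0002
gripper_force: 4.5
```

```bash
python3 - <<'E'
from h import *
b=shot("side","s4")
cv2.imwrite("pics/p4.png",cv2.resize(b[150:320,250:410],None,fx=3.5,fy=3.5,interpolation=cv2.INTER_CUBIC))
o=r.get_obs();print(o["tcp_pos"],o["contact_force"])
E
```

```text
[0.5978757  0.20678164 0.08387852] [-3.28882637  0.09806164  0.15343203]
```

View pics/p4.png

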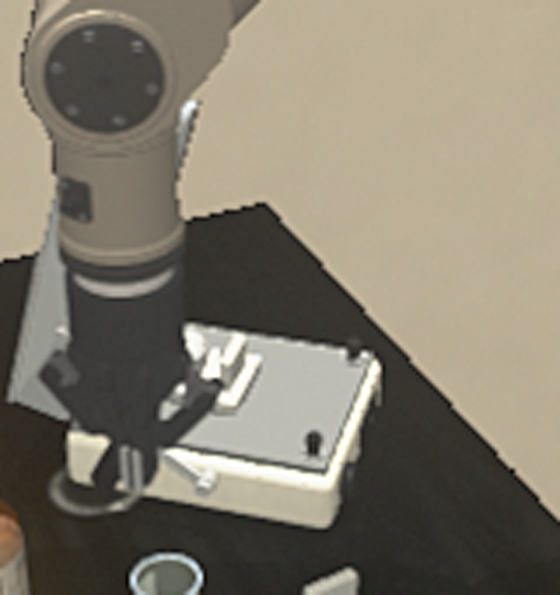

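The gripper hides the boss, and the force has dropped to 3 N, so it is giving way. I'll push a little more.

{"op": "step_arm", "data": {"rows": [[0.008,-0.0015,0,0,0,0],[0.016,-0.003,0,0,0,0],[0.024,-0.0045,0,0,0,0],[0.024,-0.0045,0,0,0,0]]}}

```text
clock: 11.68
tcp_pos: [0.6066, 0.2053, 0.082]
orientation: [-2.424, -1.984, 0.016]
contact_force: [-14.9, 3.4, -2.4]
grip_width: 0.0001
gripper_force: 6.5
```

{"op": "step_arm", "data": {"rows": [[-0.03,0.0056,0,0,0,0],[-0.08,0.015,0,0,0,0],[-0.09,0.0169,0.06,0,0,0],[-0.11,0.0206,0.13,0,0,0],[-0.15,0.0206,0.2,0,0,0]]}}

```text
clock: 12.1
tcp_pos: [0.5288, 0.2168, 0.1995]
orientation: [2.432, 1.985, 0.006]
contact_force: [0.8, 1.4, 1.6]
grip_width: 0.0002
gripper_force: 0.0
```

{"op": "step_arm", "data": {"rows": [[-0.05,0,0.05,0,0,0],[-0.1,0,0.12,0,0,0],[-0.12,0,0.19,0,0,0],[-0.12,0,0.26,0,0,0],[-0.12,0,0.3,0,0,0]]}}

```text
clock: 12.52
tcp_pos: [0.4548, 0.2161, 0.381]
orientation: [-2.433, -1.987, -0.008]
contact_force: [0.5, 1.6, 0.6]
grip_width: 0.0001
gripper_force: 0.0
```

```bash
python3 - <<'E'
from h import *
b=shot("side","s5");a=shot("top","t5")
B=cv2.resize(b[150:310,240:380],(525,600),interpolation=cv2.INTER_CUBIC)
A=cv2.resize(a[150:300,300:420],(275,344),interpolation=cv2.INTER_CUBIC)
C=np.zeros((600,800,3),np.uint8);C[:,:525]=B;C[:344,525:]=A
cv2.imwrite("pics/p5.png",C)
o=r.get_obs();print(o["tcp_pos"],o["orientation"],o["contact_force"])
E
```

```text
[0.45810839 0.21748298 0.38448479] [-2.4333526  -1.98631676 -0.02340492] [-0.28573091  1.02714982 -0.1833786 ]
```

View pics/p5.png

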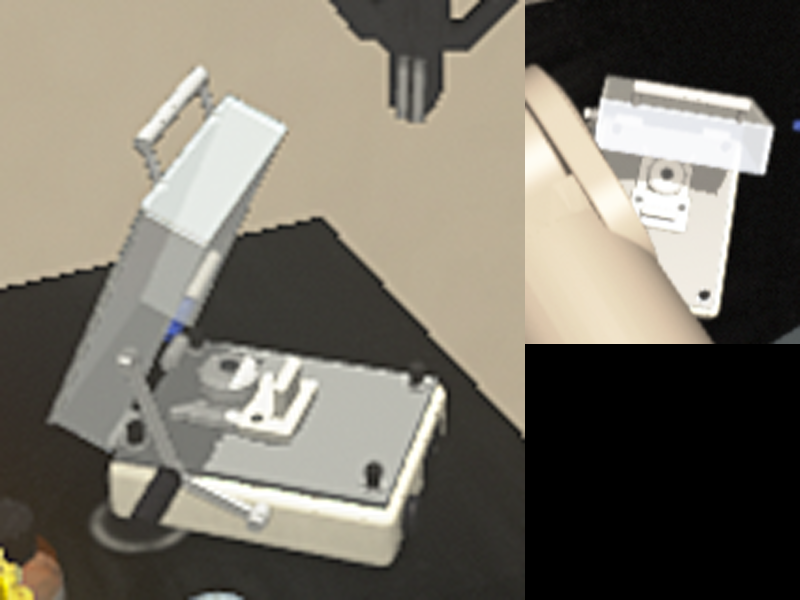

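The stay is broken and the hood has leaned forward. The bar is at crop (175,105) in the side view and (695,97) in the top view.

```bash
python3 - <<'E'
from h import *
np.set_printoptions(precision=4,suppress=True)
(o,d),(p,e)=ray("top",374.2,192.3),ray("side",286.7,178)
d/=np.linalg.norm(d);e/=np.linalg.norm(e)
t=np.linalg.lstsq(np.c_[d,-e],p-o,rcond=None)[0];P=((o+d*t[0])+(p+e*t[1]))/2;print(P,np.linalg.norm(o+d*t[0]-p-e*t[1]))
M=np.array([.583,.071]);th=-.1855;R=np.array([[np.cos(th),-np.sin(th)],[np.sin(th),np.cos(th)]])
q=R.T@(P[:2]-M);dx,dz=q[0]-.06,P[2]-.062;a=np.arctan2(-dx,dz);print(q,np.hypot(dx,dz),a)
a0=np.arctan2(-.017,.231);tot=a0+1.35
for b in np.r_[a,np.linspace(.4,tot,8)]:
    w=R@[.06-.2305*np.sin(b),0]+M;print(round(b,3),w,.062+.2305*np.cos(b))
E
```

```text
[0.6139 0.0601 0.2912] 0.0014149073859424685
[ 0.0324 -0.005 ] 0.23090288231667638 0.11975594957230591
0.12 [0.6149 0.065 ] 0.2908491179947002
0.4 [0.5537 0.0765] 0.27430455911766505
0.525 [0.5284 0.0812] 0.26143175785677686
0.65 [0.5048 0.0857] 0.24543594552535497
0.776 [0.4833 0.0897] 0.22656760930523062
0.901 [0.4644 0.0933] 0.20512221880230438
1.026 [0.4482 0.0963] 0.18143559912623944
1.151 [0.4351 0.0988] 0.15587867202122951
1.277 [0.4252 0.1006] 0.12885164739935442
```

{"op": "step_arm", "data": {"rows": [[0.05,-0.05,0,0,0,0],[0.1,-0.1,0,0,0,0],[0.15,-0.15,0,0,0,0],[0.195,-0.195,0,0,0,0],[0.23,-0.23,-0.02,0,0,0]], "jaw": 0.4, "squeeze": 25}}

```text
clock: 13.03
tcp_pos: [0.5962, 0.0746, 0.3674]
orientation: [2.432, 1.981, 0.008]
contact_force: [0.4, -0.5, 0.8]
grip_width: 0.0512
gripper_force: 0.0
```

{"op": "step_arm", "data": {"rows": [[0.032,-0.026,-0.02,0,0,0],[0.032,-0.026,-0.02,0,0,0],[0.032,-0.026,-0.02,0,0,0]]}}

```text
clock: 13.28
tcp_pos: [0.6125, 0.0609, 0.3521]
orientation: [2.435, 1.983, -0.002]
contact_force: [0.3, 1.4, 0.3]
grip_width: 0.0508
gripper_force: 0.0
```

```bash
python3 - <<'E'
from h import *
b=shot("side","s6")
cv2.imwrite("pics/p6.png",cv2.resize(b[110:250,230:350],None,fx=4,fy=4,interpolation=cv2.INTER_CUBIC))
o=r.get_obs();print(o["tcp_pos"],o["orientation"],o["contact_force"])
for P in([.6149,.063,.291],o["tcp_pos"]):print((px("side",P)-[230,110])*4)
E
```

```text
[0.6120545  0.06246228 0.35274898] [2.43360529e+00 1.98576262e+00 2.46416495e-04] [0.27637125 0.02427744 0.65489698]
[225.54444725 274.71797743]
[225.52478181 179.04115763]
```

View pics/p6.png

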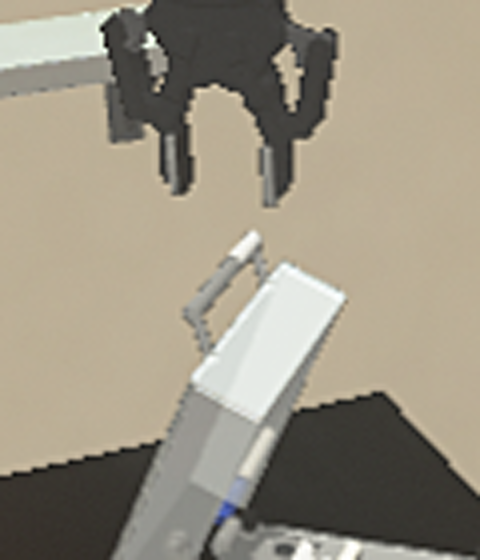

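The bar lies midway between the open fingers, so I'll descend and pinch it.

{"op": "step_arm", "data": {"rows": [[0.002,0,-0.05,0,0,0],[0.004,0,-0.09,0,0,0],[0.004,0,-0.101,0,0,0],[0.004,0,-0.101,0,0,0]]}}

```text
clock: 13.67
tcp_pos: [0.6127, 0.0645, 0.291]
orientation: [-2.429, -1.989, 0.003]
contact_force: [-0.0, -0.2, 0.9]
grip_width: 0.0517
gripper_force: 0.0
```

{"op": "step_arm", "data": {"rows": [[0,0,0,0,0,0],[0,0,0,0,0,0],[0,0,0,0,0,0],[0,0,0,0,0,0]], "jaw": 1}}

```text
clock: 14.0
tcp_pos: [0.6148, 0.0634, 0.2937]
orientation: [2.431, 1.988, 0.004]
contact_force: [0.1, 0.6, 5.3]
grip_width: 0.0108
gripper_force: 24.6
```

```bash
python3 - <<'E'
import numpy as np
c,s=np.cos(-.1855),np.sin(-.1855)
A=np.linspace(.12,1.277,21);f=lambda a:np.array([-.2305*np.sin(a)*c,-.2305*np.sin(a)*s,.2305*np.cos(a)])/.6
for k in range(4): print([[*np.round(f(A[5*k+j])-f(A[5*k]),4).tolist(),0,0,0] for j in range(1,6)])
E
```

```text
[[-0.0216, 0.0041, -0.0033, 0, 0, 0], [-0.043, 0.0081, -0.0079, 0, 0, 0], [-0.0641, 0.012, -0.0137, 0, 0, 0], [-0.0848, 0.0159, -0.0207, 0, 0, 0], [-0.105, 0.0197, -0.029, 0, 0, 0]]
[[-0.0198, 0.0037, -0.0094, 0, 0, 0], [-0.039, 0.0073, -0.02, 0, 0, 0], [-0.0576, 0.0108, -0.0317, 0, 0, 0], [-0.0754, 0.0142, -0.0445, 0, 0, 0], [-0.0926, 0.0174, -0.0582, 0, 0, 0]]
[[-0.0163, 0.0031, -0.0148, 0, 0, 0], [-0.0318, 0.006, -0.0305, 0, 0, 0], [-0.0463, 0.0087, -0.0471, 0, 0, 0], [-0.0598, 0.0112, -0.0645, 0, 0, 0], [-0.0724, 0.0136, -0.0827, 0, 0, 0]]
[[-0.0115, 0.0022, -0.0189, 0, 0, 0], [-0.0219, 0.0041, -0.0384, 0, 0, 0], [-0.0312, 0.0058, -0.0586, 0, 0, 0], [-0.0393, 0.0074, -0.0792, 0, 0, 0], [-0.0462, 0.0087, -0.1003, 0, 0, 0]]
```

{"op": "step_arm", "data": {"rows": [[-0.022,0.004,-0.003,0,0,0],[-0.043,0.008,-0.008,0,0,0],[-0.064,0.012,-0.014,0,0,0],[-0.085,0.016,-0.021,0,0,0],[-0.105,0.02,-0.029,0,0,0]]}}

```text
clock: 14.42
tcp_pos: [0.5516, 0.0753, 0.2759]
orientation: [2.431, 1.987, 0.005]
contact_force: [1.0, -1.2, -0.1]
grip_width: 0.0105
gripper_force: 24.6
```

{"op": "step_arm", "data": {"rows": [[-0.02,0.004,-0.0095,0,0,0],[-0.039,0.0075,-0.02,0,0,0],[-0.0575,0.011,-0.032,0,0,0],[-0.0755,0.014,-0.0445,0,0,0],[-0.0925,0.0175,-0.058,0,0,0]]}}

```text
clock: 14.83
tcp_pos: [0.496, 0.0858, 0.2405]
orientation: [2.431, 1.987, 0.004]
contact_force: [3.6, -1.8, -1.9]
grip_width: 0.0109
gripper_force: 24.5
```

{"op": "step_arm", "data": {"rows": [[-0.0165,0.003,-0.015,0,0,0],[-0.032,0.006,-0.0305,0,0,0],[-0.0465,0.0085,-0.047,0,0,0],[-0.06,0.011,-0.0645,0,0,0],[-0.0725,0.0135,-0.0825,0,0,0]]}}

```text
clock: 15.25
tcp_pos: [0.453, 0.0938, 0.1908]
orientation: [2.431, 1.987, 0.005]
contact_force: [4.7, -1.7, -3.4]
grip_width: 0.0108
gripper_force: 24.3
```

{"op": "step_arm", "data": {"rows": [[-0.0115,0.002,-0.019,0,0,0],[-0.022,0.004,-0.0385,0,0,0],[-0.031,0.006,-0.0585,0,0,0],[-0.036,0.007,-0.07,0,0,0],[-0.036,0.007,-0.07,0,0,0]]}}

```text
clock: 15.67
tcp_pos: [0.432, 0.0978, 0.1481]
orientation: [2.43, 1.986, 0.005]
contact_force: [5.1, -1.8, -4.1]
grip_width: 0.0109
gripper_force: 24.5
```

{"op": "step_arm", "data": {"rows": [[-0.004,0.0007,-0.01,0,0,0],[-0.0075,0.0013,-0.02,0,0,0],[-0.0095,0.0017,-0.027,0,0,0],[-0.0095,0.0017,-0.027,0,0,0]]}}

```text
clock: 16.0
tcp_pos: [0.4283, 0.0993, 0.1339]
orientation: [2.431, 1.985, 0.01]
contact_force: [5.2, -2.8, 10.2]
grip_width: 0.0109
gripper_force: 27.2
```

{"op": "step_arm", "data": {"rows": [[-0.001,0.0002,-0.004,0,0,0],[-0.0015,0.0003,-0.007,0,0,0],[-0.0015,0.0003,-0.007,0,0,0]]}}

```text
clock: 16.25
tcp_pos: [0.4285, 0.1, 0.1309]
orientation: [2.431, 1.985, 0.014]
contact_force: [0.7, -3.5, 25.0]
grip_width: 0.0106
gripper_force: 30.4
```

{"op": "step_arm", "data": {"rows": [[0.001,0,0.006,0,0,0],[0.001,0,0.006,0,0,0]]}}

```text
clock: 16.42
tcp_pos: [0.4291, 0.0998, 0.1335]
orientation: [2.429, 1.985, 0.014]
contact_force: [9.8, -1.5, -3.6]
grip_width: 0.0107
gripper_force: 27.7
```

{"op": "step_arm", "data": {"rows": [[0,0,0,0,0,0],[0,0,0,0,0,0],[0,0,0,0,0,0]], "jaw": 0.72}}

```text
clock: 16.67
tcp_pos: [0.4238, 0.0994, 0.1314]
orientation: [-2.432, -1.988, 0.001]
contact_force: [0.1, 0.1, 0.5]
grip_width: 0.0236
gripper_force: 0.0
```

{"op": "step_arm", "data": {"rows": [[0,0,0.02,0,0,0],[0,0,0.07,0,0,0],[0,0,0.13,0,0,0],[0,0,0.19,0,0,0],[0,0,0.25,0,0,0]]}}

```text
clock: 17.08
tcp_pos: [0.4234, 0.0987, 0.2827]
orientation: [-2.433, -1.987, 0.003]
contact_force: [0.4, 1.4, -1.7]
grip_width: 0.024
gripper_force: 0.0
```

```bash
python3 - <<'E'
from h import *
b=shot("side","s7")
cv2.imwrite("pics/p7.png",cv2.resize(b[170:410,220:420],None,fx=2.5,fy=2.5,interpolation=cv2.INTER_CUBIC))
o=r.get_obs();print(o["tcp_pos"],o["contact_force"])
M=np.array([.583,.071]);th=-.1855;R=np.array([[np.cos(th),-np.sin(th)],[np.sin(th),np.cos(th)]])
for y in(.044,-.044):
    q=R@[.06-.2305*np.sin(1.277),y]+M;print((px("side",[*q,.1289])-[220,170])*2.5)
E
```

```text
[0.42708392 0.09962438 0.28902382] [4.08424444 0.75610443 3.95048704]
[344.05931101 216.88355708]
[362.94782812 169.50106277]
```

View pics/p7.png

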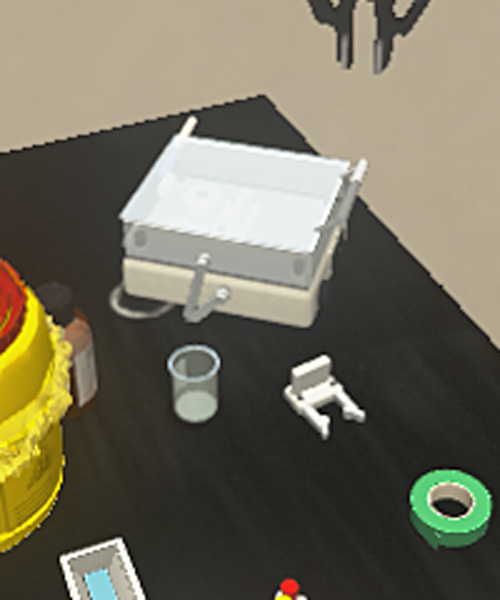

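The hood sits flat on the housing with the stay folded, and the small clip, beaker and tape are where they were. Handing in.

```bash
python3 -c "
from bench import r
print(r.hand_in())"
```

```text
the job is handed in; nothing more can be done
None
```

Job handed in: the large clip is snapped fully home round the spindle neck, the stay is broken and the hood is shut; the small clip was not touched, and the other items in the last picture look undisturbed.

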